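# Grease a bearing with a push-type gun while a clip-on sensor listens

### The arm

A 6-joint arm with a two-finger parallel gripper is mounted at the origin on the work surface. World frame = base frame: x ahead of the robot, y to its left, z up, the work surface at z = 0. Lengths are in m, angles in rad, forces in N, time in s.
With the tool pointing down it reaches from about 0.3 to 0.85 m from the base axis. Payload 5.4 kg.
Tool frame: the origin (TCP) lies at the very end of the fingers, on their centre line; the grasp point (between the pads) lies 19 mm behind it; z points along the fingers, y is the line along which they close (so a half turn about z gives the same grasp; the last joint's range is limited). The gripper opens to 85 mm and grips with 20 to 120 N. Pads are 22 mm wide; open, the fingers measure 114 mm over their backs; the gripper's body (76 mm by 85 mm) begins 54 mm behind the grasp point. The pads swing forward as they close: fully open they stand 13 mm farther back than shut.
Start: joints at [0.903, 0.158, 1.597, -0, 1.386, -0.21], TCP at [0.254, 0.516, 0.231] pointing down, gripper open.
Joint ranges: [-2.91, 2.91], [-0.94, 2.29], [0.18, 2.7], [-1.29, 4.43], [0.17, 2.64], [-3, 3]. Speed limits (rad/s): [2.57, 2.57, 3.14, 3.14, 3.14, 3.14].

### API

Orientations are given as a unit quaternion [x, y, z, w].
In Python, from rig import robot, viewer, job gives the robot as it stands.
- The arm moves only by the tool step_arm, never from a script. Its argument "motion" is a list that holds one entry, the list of rows, each a list of 6 numbers: the shift along the tool's x, y, z in m, then the turn, a rotation vector about the tool's x, y, z in rad. In form: [[[x, y, z, wx, wy, wz], ...]]. A call has 1 to 10 rows; each row shifts and turns the commanded pose from where the row before left it, along the tool's axes as they then stand; what a row does not reach is not made up. A row lasts 1/12 s, in which the tool goes at most 41.7 mm and 7.16 degrees, less where a joint would pass 70% of its speed; a pose out of reach is approached as far as the arm can. A call is refused whole if a number of a shift passes 0.0417 or a number of a turn 0.125, either way. A call with a gripper value outside its range is refused whole. "claw" is the opening, from 0 (shut) to 1 (fully open), set as the call begins (left out, the last holds). The fingers move at their own pace and stop on an object; the grip force is fixed at half the most. Time passes only in rows, so rows that do not move let the fingers close. It gives the time, the measured TCP pose, the force, the opening and the grip force at its end, in the units of the state.
- robot.state(): the state, without advancing time (a new reading comes with each control period).
- viewer.capture(name): name is "scene" or "top" or "wrist"; returns the picture (480x640x3 uint8, red, green, blue); there is no depth.
- viewer.get_calibration(name): a dict with "fov_y" (degrees; the focal length in pixels is half the picture's height over the tangent of half this angle, whatever the lens; pixels are square), "cx", "cy" (the principal point, pixels), "rvec" (rotation vector, rad) and "tvec" (3), from world to camera coordinates, as OpenCV has them; the wrist camera has in their place "T_tool_cam" (4x4, takes a point from camera to tool coordinates, whose origin is the TCP and whose axes are the flange's). Camera axes: x right, y down, z forward; pixel columns grow to the right and rows downward; lengths in m; the calibration is good to about 2 mm. A picture is of the moment at which its call begins: read the wrist's pose just before it. get_calibration takes no time and is no camera call.
- job.close_job(): hands the job in; it is judged then, once.
The state is a dict: "clock": time; "joint_positions": joint angles; "qd": joint speeds; "joint_efforts": joint torques, N m; "tcp_pos": TCP position; "tool_rot": TCP orientation; "ft_force": force on the tool from outside, world axes, zero at the start; "moment": the same for the moment, N m; "grip_width": finger opening in m; "gripper_force": force on a finger pad.
Only numpy, scipy, OpenCV 4.12 (cv2) and the standard library are available. Lean on these libraries where they do the work, as an engineer would, in place of code of your own. Each camera call takes 0.05 s, during which the arm holds its last target. There are 200 camera calls.

### The job

Grease the bearing while the sensor listens: squeeze the yellow sensor clip open, set it upright over the middle of the thin aluminium plate's top edge and let it go so that it grips the plate. Then lift the orange push-type grease gun out of its stand, press its coupler squarely, in line with the leaning brass nipple, onto the nipple until it snaps over the head, and push on until its sprung nose is at least half in. Finish while still holding the gun pushed in like that, with the clip still on the plate; leave the wooden blank, glue bottle and rubber foot alone.

Things in the scene. Friction and masses are not known exactly. Their poses are not given: they have to be found in the camera images.
- rig: Bearing rig fixed to the bench: dark steel base plate 130 (x) x 240 (y) x 12 mm, origin at the centre of its underside. On its +y half a green pillow block: foot 40 x 127 mm, top at z 28; round housing 60 mm in diameter, 36 mm wide, axis along x at y +50, z 45 mm; 20 mm shaft, 110 mm long along x. The plate (fin) stands on the -y half. Yaw varies.
- fin: Upright aluminium plate on the rig, 60 mm long, 5 mm thick, 60 mm high. Origin at the middle of its top edge (72 mm above the bench, at x 0, y -80 mm of the rig); x along the edge, y across the thickness, z up. Clear on both sides down to the base plate.
- nipple: Brass button-head grease nipple fixed on the bearing housing. Origin on its axis at its foot, about 77 mm above the bench; z outwards along its axis, which leans 0.45 rad from vertical towards the rig's +y. Foot 17 mm in diameter to z 6, neck 11 mm to z 13, head 16 mm in diameter at z 15.5 to 17.5, tapering at 45 degrees to a 7 mm flat top at z 22 mm.
- clip: Sprung sensor clip, yellow levers, black jaws, loose, 85 g; at first stands upright on the bench, jaws down, closed. Origin at the middle of its underside, between the jaw tips; z up, x along the jaw width, y the squeezing direction. Jaw blocks 30 mm wide (x), z 0 to 8 mm, pivot at z 38. A plate may enter between the jaws up to z 28 (a sensor puck on the +x end stops it there); 18 mm is right.
- clip_grip (a point): Middle of the clip's levers, at z 68 mm of the clip. Levers 24 mm wide (x). At rest a V: 50 mm over the outsides here, 59 mm at the top (z 78). Squeezed along y to their stop the outer faces are parallel, 28 mm apart, from z 42 to 86, and the jaw tips 26 mm apart. Squeezing takes up to 10 N; a grip of 20 to 60 N holds them firmly at the stop.
- jaw_l (a joint): Opening angle of one jaw of the clip (rad, the other turns alike): 0 closed and empty, 0.35 levers squeezed right together, about 0.07 to 0.09 when gripping the 5 mm plate.
- gun: Push-type grease gun, 0.3 to 0.5 kg, loose, at first upright in its stand, nose down. Origin at the underside of its black flange (44 mm in diameter, 6 mm thick), z along its axis away from the nose. Orange square grip 28 x 28 mm (faces square to x and y) from z 6 to 72; steel cap on it to z 81 mm. Steel coupler (nose) 31 mm in diameter below the flange. Lift 42 mm or more to clear the stand.
- coupler_mouth (a point): Centre of the coupler's mouth on the gun's axis, 40 mm below the flange's underside at rest; axes as the gun's. Mouth 24 mm wide, flared inwards over 5 mm to a bore of 17.8 mm, 17 mm deep. Sprung balls inside snap over the nipple's head at about 8 to 10 N; fully home, the mouth's centre lies at z = 5 mm of the nipple (11 mm or more before the snap).
- coupler (a joint): How far the coupler (nose) is pushed into the gun against its spring (m): 0 at rest, 0.014 at the stop. It starts to move at 15 N, 18 N at 0.008, 20.6 N at the stop.
- stand: Stand of the gun, fixed: wooden foot 70 x 70 x 5 mm and a black tube 47 mm in outer and 35 mm in inner diameter, 46 mm high, on whose rim the gun's flange rests. Origin at the centre of its underside.
- blank: Bystander: turned dark wooden blank, 72 mm in diameter, 85 mm high, upright; origin at the centre of its underside.
- glue: Bystander: white glue bottle with red cap, 44 mm in diameter, 120 mm high, upright; origin at the centre of its underside.
- foot: Bystander: black rubber foot, 48 mm in diameter, 18 mm high; origin at the centre of its underside.
Mind the look-alikes: they are no part of the job. There is more than one size of the clip; the one meant has the size given above. Leave any turquoise look-alike of the gun alone.

How it is judged:
By the outcome, as a careful person would: the job done as asked, in the order asked, and still so for the second after the job is handed in, while the arm keeps its last pose, push and grip.
It also fails if it takes over 56 s, if anything falls off the work surface, if the arm or the gripper's body presses on something with over 40 N, if the wrist force passes 120 N, or if a joint passes its speed limit or range.

## Working session

There is one attempt and no reset: what is moved stays moved. The work goes in short steps, Python scripts to look and compute and a tool call to move; the robot and the scene stay as the last step left them, time stands still between calls to the robot, and variables do not carry over. Pictures are saved under pics/ and viewed, at most 10 in all, crops included, and the job is handed in when it is done.

Besides the shell and the picture viewer there is one more tool, called after "Emit:" as a command line: name --argument value ..., lists and objects as JSON in quotes. step_arm: Moves the arm, as the interface text tells. Its arguments: {"type":"object","properties":{"motion":{"type":"array"},"claw":{"type":"number"}},"required":["motion"]}

```bash
mkdir -p pics; ls; python3 - <<'E'
from rig import robot, viewer, job
import cv2
for n in("scene","top"):
    cv2.imwrite(f"pics/{n}0.png",viewer.capture(n)[:,:,::-1]); print(n,viewer.get_calibration(n))
print(viewer.get_calibration("wrist")); print(robot.state())
E
```

```text
pics
scene {'fov_y': 42.03164298532457, 'cx': 310.05704085572415, 'cy': 232.88187947691904, 'rvec': array([ 1.82971171,  1.27778474, -0.65961375]), 'tvec': array([-0.22318907, -0.22350484,  1.99303522])}
top {'fov_y': 52.6149991341585, 'cx': 312.57226454533514, 'cy': 240.392961149616, 'rvec': array([ 2.1533377 , -2.13654352,  0.08880712]), 'tvec': array([0.01759747, 0.62784873, 0.89117332])}
{'fov_y': 58.74293036017478, 'cx': 321.4971321452356, 'cy': 244.6388855084969, 'T_tool_cam': array([[-2.81707537e-04, -9.46764547e-01, -3.21926721e-01,
         8.20892912e-02],
       [ 9.99999879e-01, -1.36604103e-04, -4.73323808e-04,
         8.66776373e-05],
       [ 4.04149690e-04, -3.21926815e-01,  9.46764470e-01,
        -1.40949048e-01],
       [ 0.00000000e+00,  0.00000000e+00,  0.00000000e+00,
         1.00000000e+00]])}
{'clock': 0.1, 'joint_positions': array([ 9.02893834e-01,  1.59026375e-01,  1.59812003e+00, -1.10347164e-05,
        1.38619293e+00, -2.10120399e-01]), 'qd': array([-0.00028984, -0.0013509 , -0.00309266,  0.00125802,  0.00038474,
       -0.00205205]), 'joint_efforts': array([ 3.61610091e-05, -3.96987498e+01, -3.32340145e+01, -2.16716180e-04,
        4.13482034e-03,  2.77290468e-06]), 'tcp_pos': array([0.25381293, 0.51533994, 0.23038581]), 'tool_rot': array([ 2.26896556e-01,  9.73918472e-01, -7.92825854e-04, -3.66299139e-04]), 'ft_force': array([-0.26943457, -0.39021964,  0.31319648]), 'moment': array([ 0.01145391, -0.03531466,  0.03095986]), 'gripper_force': 0.0, 'grip_width': 0.08529343709056407}
```

View pics/scene0.png

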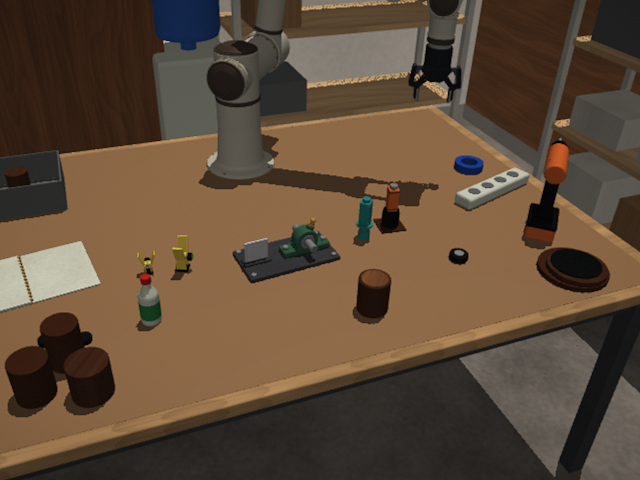

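View pics/top0.png

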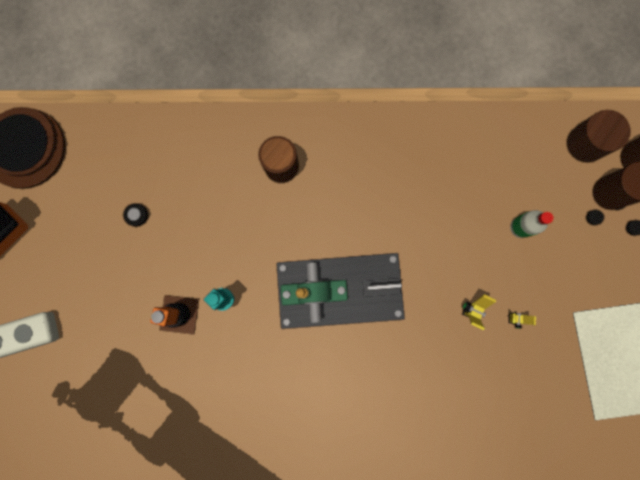

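```bash
cat > h.py <<'E'
import numpy as np, cv2
from scipy.spatial.transform import Rotation as R
def K(c):
    f=240/np.tan(np.radians(c['fov_y']/2)); return np.array([[f,0,c['cx']],[0,f,c['cy']],[0,0,1]])
def ext(c,st=None):
    if 'rvec' in c: return R.from_rotvec(c['rvec']).as_matrix(),np.array(c['tvec'])
    T=np.eye(4);T[:3,:3]=R.from_quat(st['tool_rot']).as_matrix();T[:3,3]=st['tcp_pos']
    W=np.linalg.inv(T@c['T_tool_cam']); return W[:3,:3],W[:3,3]
def proj(c,P,st=None):
    r,t=ext(c,st); p=(np.atleast_2d(P)@r.T+t)@K(c).T; return p[:,:2]/p[:,2:]
def back(c,uv,z,st=None):
    r,t=ext(c,st); o=-r.T@t; d=r.T@np.linalg.inv(K(c))@[*uv,1]; return o+d*(z-o[2])/d[2]
E
python3 - <<'E'
import cv2,numpy as np
from h import *
from rig import viewer
t=cv2.imread("pics/top0.png");C=np.zeros((600,800,3),np.uint8)
def put(x,y,w,h,X,Y): C[Y:Y+4*h,X:X+4*w]=cv2.resize(t[y:y+h,x:x+w],None,fx=4,fy=4,interpolation=2)
put(268,248,150,85,0,0);put(450,280,100,65,0,340);put(140,280,100,65,400,340)
cv2.imwrite("pics/c1.png",C)
s=cv2.imread("pics/scene0.png")
C=np.zeros((600,800,3),np.uint8)
def put(x,y,w,h,X,Y): C[Y:Y+5*h,X:X+5*w]=cv2.resize(s[y:y+h,x:x+w],None,fx=5,fy=5,interpolation=2)
put(225,215,120,65,0,0);put(130,225,75,55,0,325);put(350,175,60,70,400,250)
cv2.imwrite("pics/c2.png",C)
c=viewer.get_calibration("top")
print([back(c,p,0)for p in((320,240),(479,310),(173,316),(340,290))])
E
```

```text
[array([0.63291827, 0.00903615, 0.        ]), array([ 0.49838126, -0.29958321,  0.        ]), array([0.48029651, 0.29776319, 0.        ]), array([ 0.5343727 , -0.03099391,  0.        ])]
```

View pics/c1.png

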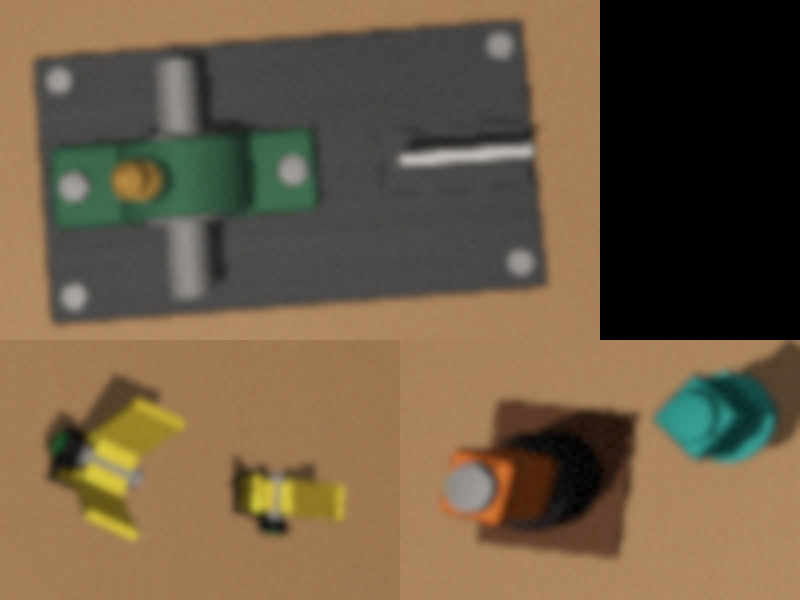

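View pics/c2.png

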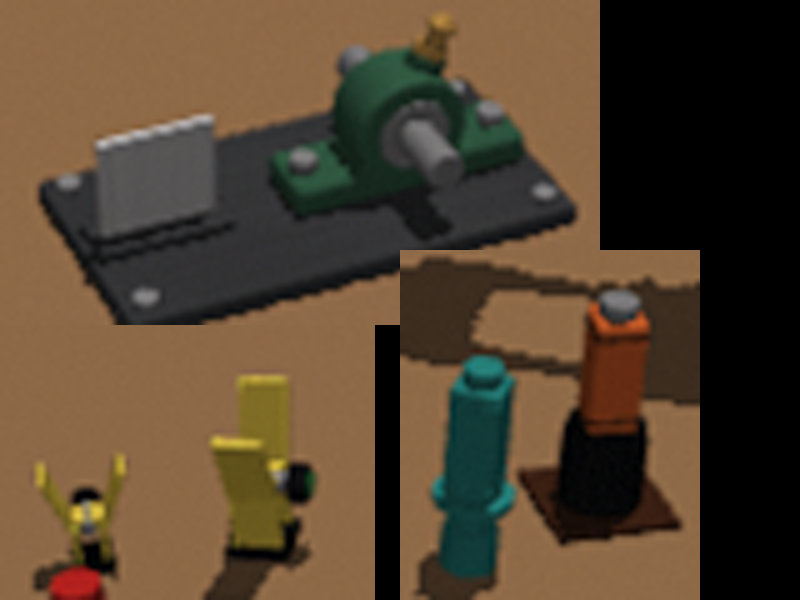

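```bash
python3 - <<'E'
from h import *
from rig import viewer
from scipy.optimize import least_squares
c=viewer.get_calibration("top"); np.set_printoptions(precision=4,suppress=True)
def A(x,y,Z,X=268,Y=248,ox=0,oy=0): return back(c,((x-ox)/4+X,(y-oy)/4+Y),Z)
def fit(loc,uv,x0):
    loc=np.array(loc,float);uv=np.array(uv,float)
    def f(p): 
        w=loc.copy(); w[:,:2]=loc[:,:2]@np.array([[np.cos(p[2]),np.sin(p[2])],[-np.sin(p[2]),np.cos(p[2])]])+p[:2]; return (proj(c,w)-uv).ravel()
    r=least_squares(f,x0); print(r.x,np.degrees(r.x[2]),r.fun.round(2)); return r.x
p=lambda x,y,X,Y,ox,oy:((x-ox)/4+X-.4,(y-oy)/4+Y-.4)
g=lambda x,y:p(x,y,268,248,0,0)
print("rig");r=fit([(.065,.12,.012),(.065,-.12,.012),(-.065,-.12,.012),(-.065,.12,.012),(0,-.05,.072),(0,-.11,.072)],[g(37,58),g(520,22),g(545,285),g(52,320),g(400,160),g(532,150)],[.53,-.03,0])
Rz=R.from_euler('z',r[2]).as_matrix()
print("fin",Rz@[0,-.08,.072]+[r[0],r[1],0])
n=np.array([0,np.sin(.45),np.cos(.45)])
print("nip foot",Rz@[0,.05+.032*np.sin(.45),.077]+[r[0],r[1],0],"head by img",[back(c,g(133,180),z) for z in(.077,.095)])
print("clip");k=lambda x,y:p(x,y,450,280,0,340)
fit([(-.012,.0295,.078),(.012,.0295,.078),(.012,-.0295,.078),(-.012,-.0295,.078)],[k(138,540),k(85,513),k(135,403),k(185,428)],[.49,-.3,1.1])
print("stand");k=lambda x,y:p(x,y,140,280,400,340)
fit([(.035,.035,.005),(.035,-.035,.005),(-.035,-.035,.005),(-.035,.035,.005)],[k(500,402),k(635,415),k(620,555),k(478,542)],[.48,.29,0])
print("gun");fit([(.014,.014,.118),(.014,-.014,.118),(-.014,-.014,.118),(-.014,.014,.118)],[k(452,450),k(515,455),k(508,522),k(442,515)],[.48,.29,0])
print(back(c,k(470,487),.127))
E
```

```text
rig
[ 0.534  -0.0296  0.0815] 4.672139400087688 [-1.16 -0.81  0.73 -0.94  0.77  0.73 -0.69  0.82  0.07 -0.    0.22  0.09]
fin [ 0.5405 -0.1093  0.072 ]
nip foot [0.5288 0.0341 0.077 ] head by img [array([0.5278, 0.0414, 0.077 ]), array([0.5277, 0.0404, 0.095 ])]
clip
[ 0.4962 -0.2839  1.1288] 64.67826075944244 [-1.    0.86 -0.32  1.58  0.65 -1.07  0.67 -1.4 ]
stand
[ 0.4842  0.2841 -0.086 ] -4.927187196248541 [-0.64 -0.54  0.53 -0.37 -0.1   0.6   0.2   0.29]
gun
[ 0.4849  0.2837 -0.0817] -4.683458912236515 [-0.08 -0.02  0.01  0.23 -0.26 -0.22  0.33  0.  ]
[0.4846 0.2845 0.127 ]
```

Candidates in the top view for the clip are the big one at (479,310) and the small one at (523,320). The big one fits 59 mm over the top, so I choose it. For the gun they are orange at (173,316) and turquoise at (219,299), so I choose orange. Next I move over the clip for a close check.

Emit:
step_arm --motion '[[[-0.027,-0.029,0,0,0,0],[-0.027,-0.029,0,0,0,0],[-0.027,-0.029,0,0,0,0],[-0.027,-0.029,0,0,0,0],[-0.027,-0.029,0,0,0,0],[-0.027,-0.029,0,0,0,0],[-0.027,-0.029,0,0,0,0],[-0.027,-0.029,0,0,0,0],[-0.027,-0.029,0,0,0,0],[-0.027,-0.029,0,0,0,0]]]' --claw 1

```text
clock: 0.93
tcp_pos: [0.368, 0.1345, 0.2311]
tool_rot: [0.227, 0.974, 0.0, 0.0]
ft_force: [1.2, 1.5, -0.2]
grip_width: 0.0853
gripper_force: 0.0
```

Emit:
step_arm --motion '[[[-0.027,-0.029,0,0,0,0],[-0.027,-0.029,0,0,0,0],[-0.027,-0.029,0,0,0,0],[-0.027,-0.029,0,0,0,0],[-0.027,-0.029,0,0,0,0],[-0.027,-0.029,0,0,0,0],[-0.027,-0.029,0,0,0,0],[-0.027,-0.029,0,0,0,0],[-0.027,-0.029,0,0,0,0],[-0.027,-0.029,0,0,0,0]]]'

```text
clock: 1.77
tcp_pos: [0.4821, -0.2451, 0.2307]
tool_rot: [0.227, 0.974, 0.0, -0.0]
ft_force: [1.3, 0.4, 0.9]
grip_width: 0.0858
gripper_force: 0.0
```

Emit:
step_arm --motion '[[[-0.03,-0.03,0,0,0,0.12],[0,0,0,0,0,0.12],[0,0,0,0,0,0.12],[0,0,0,0,0,0.12],[0,0,0,0,0,0.12],[0,0,0,0,0,0.12],[0,0,0,0,0,0.12],[0,0,0,0,0,0.12],[0,0,0,0,0,0.12],[0,0,0,0,0,0.12]]]'

```text
clock: 2.6
tcp_pos: [0.4953, -0.2824, 0.2307]
tool_rot: [0.739, 0.673, -0.0, -0.001]
ft_force: [-0.2, -1.0, -0.5]
grip_width: 0.0853
gripper_force: 0.0
```

Emit:
step_arm --motion '[[[0,0,0,0,0,0.12],[0,0,0,0,0,0.12],[0,0,0,0,0,0.115],[0,0,0,0,0,0]]]'

```text
clock: 2.93
tcp_pos: [0.4953, -0.2824, 0.2307]
tool_rot: [0.846, 0.534, -0.0, -0.001]
ft_force: [-0.2, -0.8, 0.0]
grip_width: 0.0855
gripper_force: 0.0
```

```bash
cat > look.py <<'E'
from h import *
from rig import robot,viewer
import sys,json
s=robot.state();i=viewer.capture("wrist")[:,:,::-1];cv2.imwrite(f"pics/{sys.argv[1]}.png",i)
json.dump({k:np.array(s[k]).tolist() for k in('tcp_pos','tool_rot')},open(f"pics/{sys.argv[1]}.json","w"))
for k in('clock','tcp_pos','joint_positions','ft_force','grip_width'):print(k,np.round(s[k],4))
print(R.from_quat(s['tool_rot']).as_matrix().round(4))
E
python3 look.py w1
```

```text
clock 2.9333
tcp_pos [ 0.4953 -0.2824  0.2307]
joint_positions [-0.73    0.1473  1.6105 -0.      1.3848 -0.2852]
ft_force [-0.2318 -0.8477  0.0098]
grip_width 0.0855
[[ 4.303e-01  9.027e-01 -8.000e-04]
 [ 9.027e-01 -4.303e-01  7.000e-04]
 [ 3.000e-04 -1.100e-03 -1.000e+00]]
```

View pics/w1.png

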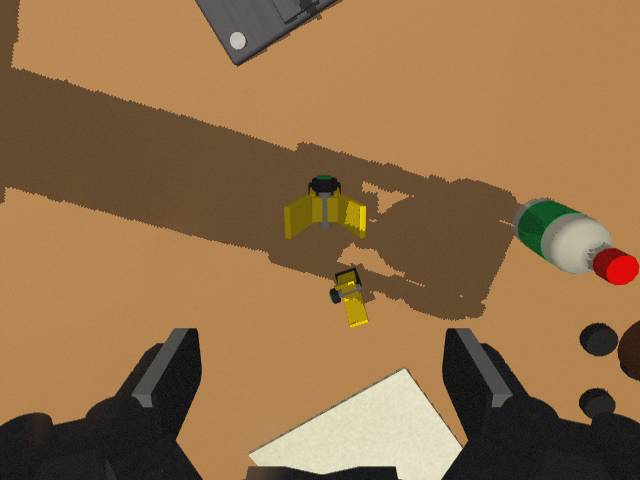

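The view shows the chosen clip at (325,205). Its lever tops are at u=285 and 366, which matches 59 mm. The small look-alike is at (350,297), so the choice stands.

```bash
python3 - <<'E'
from h import *
from rig import viewer
import json
c=viewer.get_calibration("wrist");s=json.load(open("pics/w1.json"))
P=[back(c,p,.078,s) for p in((285,206),(285,238),(366,207),(366,238))];print(np.round(P,4))
P=np.array(P);print("mid",P.mean(0),"width",np.linalg.norm(P[0]-P[2]),"lever",np.linalg.norm(P[0]-P[1]))
Rm=R.from_quat(s['tool_rot']).as_matrix();print("tool shift",Rm.T@(P.mean(0)-s['tcp_pos']))
for e in((0,1),(2,3)):d=P[e[0]]-P[e[1]];print(np.degrees(np.arctan2(d[1],d[0])))
d=P[2]-P[0];print(np.degrees(np.arctan2(d[1],d[0])))
E
```

```text
[[ 0.4778 -0.2609  0.078 ]
 [ 0.467  -0.282   0.078 ]
 [ 0.5291 -0.2862  0.078 ]
 [ 0.5199 -0.3073  0.078 ]]
mid [ 0.49842049 -0.28409094  0.078     ] width 0.0571968551327544 lever 0.023746457320914384
tool shift [-0.00024554  0.00367425  0.15271554]
62.916087162192504
66.42396993594669
-26.207226836181054
```

Emit:
step_arm --motion '[[[0,0.0035,0.03,0,0,0],[0,0,0.03,0,0,0],[0,0,0.03,0,0,0],[0,0,0.03,0,0,0],[0,0,0.03,0,0,0],[0,0,0.03,0,0,0],[0,0,0,0,0,0]]]'

```text
clock: 3.57
tcp_pos: [0.4945, -0.2805, 0.0446]
tool_rot: [0.844, 0.536, -0.002, -0.006]
ft_force: [-1.8, 1.5, -0.9]
grip_width: 0.0853
gripper_force: 0.0
```

Emit:
step_arm --motion '[[[0,0,0,0,0,0],[0,0,-0.0005,0,0,0],[0,0,-0.0005,0,0,0],[0,0,-0.0005,0,0,0],[0,0,-0.0005,0,0,0],[0,0,-0.0005,0,0,0],[0,0,-0.0005,0,0,0]]]' --claw 0

```text
clock: 4.15
tcp_pos: [0.5011, -0.2864, 0.0604]
tool_rot: [0.845, 0.535, 0.001, 0.003]
ft_force: [-4.6, 2.7, 15.0]
grip_width: 0.0293
gripper_force: 55.7
```

Emit:
step_arm --motion '[[[0,0,-0.002,0,0,0],[0,0,-0.002,0,0,0],[0,0,0,0,0,0],[0,0,0,0,0,0]]]'

```text
clock: 4.48
tcp_pos: [0.5005, -0.2857, 0.0619]
tool_rot: [0.845, 0.535, 0.001, 0.003]
ft_force: [-2.9, 1.1, 10.6]
grip_width: 0.0266
gripper_force: 59.0
```

Emit:
step_arm --motion '[[[0,0,-0.02,0,0,0],[0,0,-0.02,0,0,0],[0,0,-0.03,0,0,0],[0,0,-0.03,0,0,-0.105],[0,0,-0.03,0,0,-0.105],[0,0,0,0,0,-0.105],[0,0,0,0,0,-0.105],[0,0,0,0,0,-0.105],[0,0,0,0,0,0]]]'

```text
clock: 5.23
tcp_pos: [0.4993, -0.2845, 0.1897]
tool_rot: [0.676, 0.737, 0.0, 0.001]
ft_force: [0.5, 0.2, -1.2]
grip_width: 0.0255
gripper_force: 58.0
```

Emit:
step_arm --motion '[[[0.015,0.005,0,0,0,0],[0.028,0.009,0,0,0,0],[0.028,0.009,0,0,0,0],[0.028,0.009,0,0,0,0],[0.028,0.009,0,0,0,0],[0.028,0.009,0,0,0,0],[0.015,0.004,0,0,0,0],[0,0,0,0,0,0],[0,0,0,0,0,0]]]'

```text
clock: 5.98
tcp_pos: [0.5388, -0.1098, 0.1889]
tool_rot: [0.677, 0.736, 0.0, 0.001]
ft_force: [0.5, -0.2, -0.9]
grip_width: 0.0258
gripper_force: 58.0
```

```bash
python3 look.py w2; python3 -c "
from rig import viewer;import cv2
cv2.imwrite('pics/s2.png',viewer.capture('scene')[:,:,::-1])
a=cv2.imread('pics/w2.png');b=cv2.imread('pics/s2.png')[120:300,180:360]
import numpy as np
C=np.zeros((600,800,3),np.uint8);C[:360,:480]=cv2.resize(a,(480,360));C[:400,480:]=cv2.resize(b,(320,400)) if 0 else cv2.resize(b[:,20:164],(320,400),interpolation=2);cv2.imwrite('pics/c3.png',C[:400])
"
```

```text
clock 5.9833
tcp_pos [ 0.5388 -0.1098  0.1889]
joint_positions [-4.2060e-01  1.2860e-01  1.7159e+00 -4.0000e-04  1.2958e+00 -5.0340e-01]
ft_force [ 0.4747 -0.212  -0.853 ]
grip_width 0.0258
[[-8.280e-02  9.966e-01  1.000e-03]
 [ 9.966e-01  8.280e-02 -9.000e-04]
 [-9.000e-04  1.000e-03 -1.000e+00]]
```

View pics/w2.png

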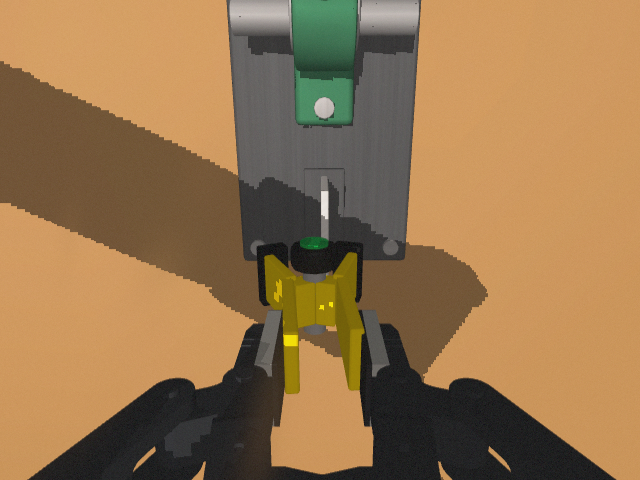

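The wrist view shows the clip between the fingers: puck at (314,255), levers at u=283-361, and the fin's edge at (324,180-240). The clip looks slightly rolled, so I zoom in.

```bash
python3 - <<'E'
import cv2,numpy as np
a=cv2.imread('pics/w2.png')[160:400,240:400];b=cv2.imread('pics/s2.png')[140:290,215:315]
cv2.imwrite('pics/c4.png',np.hstack([cv2.resize(a,(400,600),interpolation=2),cv2.resize(b,(400,600),interpolation=2)]))
E
```

```text
(no output)
```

View pics/c4.png

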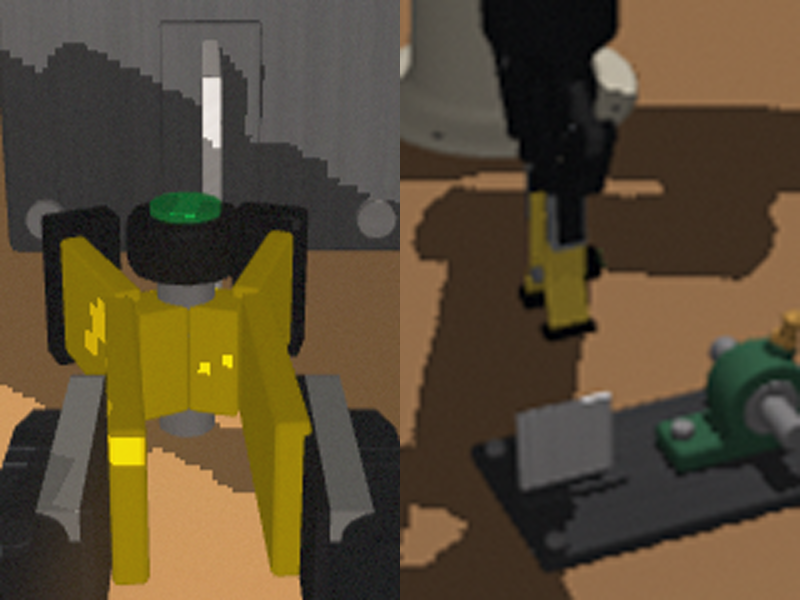

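```bash
python3 - <<'E'
from h import *
from rig import viewer
import json
c=viewer.get_calibration("scene");r,t=ext(c);o=-r.T@t
for x,y in((545,335),(570,338),(595,325)):
    u=((x-400)/4+215-.4,y/4+140-.4); d=r.T@np.linalg.inv(K(c))@[*u,1]
    for X in(.548,.556): print(u,X,(o+d*(X-o[0])/d[0]).round(4))
# fin check: top edge corners & height
for x,y in((518,408),(610,395)):
    u=((x-400)/4+215-.4,y/4+140-.4);print(back(c,u,.072).round(4))
c=viewer.get_calibration("wrist");s=json.load(open("pics/w2.json"))
Rm=R.from_quat(s['tool_rot']).as_matrix();p=np.array(s['tcp_pos'])
for u in((324,176),): print("fin far end",back(c,u,.072,s).round(4))
for n,z,L in(("lever",-.018,[(283,336),(363,330),(285,392),(360,390)]),("jaw",.058,[(257,246),(362,243),(264,304),(360,301)])):
    for u in L: print(n,(Rm.T@(back(c,u,p[2]-z,s)-p)).round(4))
E
```

```text
(250.85, 223.35) 0.548 [ 0.548  -0.1214  0.1275]
(250.85, 223.35) 0.556 [ 0.556  -0.1236  0.1327]
(257.1, 224.1) 0.548 [ 0.548  -0.1063  0.1223]
(257.1, 224.1) 0.556 [ 0.556  -0.1086  0.1276]
(263.35, 220.85) 0.548 [ 0.548  -0.0909  0.1282]
(263.35, 220.85) 0.556 [ 0.556  -0.0932  0.1334]
[ 0.5369 -0.1365  0.072 ]
[ 0.5414 -0.0804  0.072 ]
fin far end [ 0.538  -0.0711  0.072 ]
lever [ 0.009  -0.0119 -0.018 ]
lever [ 0.0113  0.0143 -0.018 ]
lever [-0.013  -0.0118 -0.018 ]
lever [-0.0122  0.014  -0.018 ]
jaw [ 0.0142 -0.0311  0.058 ]
jaw [0.0157 0.0207 0.058 ]
jaw [-0.0176 -0.029   0.058 ]
jaw [-0.0159  0.0206  0.058 ]
```

Emit:
step_arm --motion '[[[0.0017,0.0014,0,-0.076,0,0],[0,0,0,0,0,0],[0,-0.0007,0.0085,0,0,0],[0,-0.0011,0.0142,0,0,0],[0,-0.0011,0.0142,0,0,0],[0,-0.0011,0.0142,0,0,0],[0,-0.0007,0.0085,0,0,0],[0,0,0,0,0,0],[0,0,0,0,0,0]]]'

```text
clock: 6.83
tcp_pos: [0.5394, -0.1087, 0.1281]
tool_rot: [0.677, 0.735, 0.028, 0.025]
ft_force: [-0.2, -0.4, -0.7]
grip_width: 0.0256
gripper_force: 58.1
```

```bash
python3 look.py w3; python3 - <<'E'
from rig import viewer
import cv2,numpy as np
s=viewer.capture('scene')[:,:,::-1]; cv2.imwrite('pics/s3.png',s)
a=cv2.imread('pics/w3.png')[160:400,240:400];b=s[160:310,215:315]
cv2.imwrite('pics/c5.png',np.hstack([cv2.resize(a,(400,600),interpolation=2),cv2.resize(b,(400,600),interpolation=2)]))
E
```

```text
clock 6.8333
tcp_pos [ 0.5394 -0.1087  0.1281]
joint_positions [-0.4399  0.1449  1.8279  0.0421  1.1047 -0.54  ]
ft_force [-0.2235 -0.4182 -0.7498]
grip_width 0.0256
[[-8.230e-02  9.938e-01  7.430e-02]
 [ 9.966e-01  8.210e-02  6.600e-03]
 [ 4.000e-04  7.460e-02 -9.972e-01]]
```

View pics/c5.png

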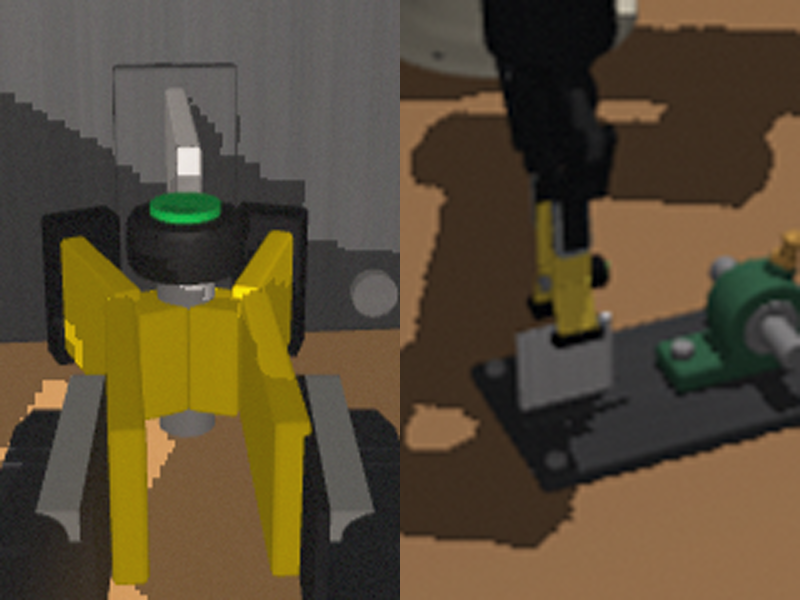

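The plate's end is at about (316,219), under the puck and between the jaws, and the clip is upright. It needs 10 mm more depth. I also check the centring along the edge.

```bash
python3 - <<'E'
from h import *
from rig import viewer
import json
c=viewer.get_calibration("wrist");s=json.load(open("pics/w3.json"))
Rm=R.from_quat(s['tool_rot']).as_matrix();p=np.array(s['tcp_pos'])
for u in((315.6,219),): 
    q=back(c,u,.072,s);print(q,Rm.T@(q-p))
c=viewer.get_calibration("scene")
for x,y in((518,327),(610,316)): print(back(c,((x-400)/4+215-.4,y/4+160-.4),.072).round(4))
E
```

```text
[ 0.5390701  -0.08013014  0.072     ] [ 0.02846496 -0.00221321  0.05613479]
[ 0.5358 -0.1363  0.072 ]
[ 0.5424 -0.0807  0.072 ]
```

Emit:
step_arm --motion '[[[0,0.001,0.005,0,0,0],[0,-0.0005,0.005,0,0,0],[0,0,0,0,0,0],[0,0,0,0,0,0]]]'

```text
clock: 7.27
tcp_pos: [0.5405, -0.1082, 0.1182]
tool_rot: [0.677, 0.735, 0.028, 0.025]
ft_force: [-0.3, -1.1, -1.1]
grip_width: 0.0255
gripper_force: 58.1
```

Emit:
step_arm --motion '[[[0,0,0,0,0,0],[0,0,0,0,0,0],[0,0,0,0,0,0],[0,0,0,0,0,0],[0,0,0,0,0,0],[0,0,0,0,0,0]]]' --claw 1

```text
clock: 7.77
tcp_pos: [0.541, -0.1084, 0.1188]
tool_rot: [0.677, 0.735, 0.028, 0.026]
ft_force: [-0.8, 0.5, 1.3]
grip_width: 0.0854
gripper_force: 0.0
```

Emit:
step_arm --motion '[[[0,0.001,-0.015,0,0,0],[0,0.0023,-0.03,0,0,0],[0,0.0023,-0.03,0,0,0],[0,0.0023,-0.03,0,0,0],[0,0.001,-0.015,0,0,0],[0,0,0,0.076,0,0],[0,0,0,0,0,0.083],[0,0,0,0,0,0.082]]]'

```text
clock: 8.43
tcp_pos: [0.5413, -0.1084, 0.2394]
tool_rot: [0.737, 0.676, 0.0, 0.0]
ft_force: [0.3, -0.8, 0.2]
grip_width: 0.0854
gripper_force: 0.0
```

Emit:
step_arm --motion '[[[0.0386,-0.0089,0,0,0,0],[0.0386,-0.0089,0,0,0,0],[0.0386,-0.0089,0,0,0,0],[0.0386,-0.0089,0,0,0,0],[0.0386,-0.0089,0,0,0,0],[0.0386,-0.0089,0,0,0,0],[0.0386,-0.0089,0,0,0,0],[0.0386,-0.0089,0,0,0,0],[0.0386,-0.0089,0,0,0,0],[0.0386,-0.0089,0,0,0,0]]]'

```text
clock: 9.27
tcp_pos: [0.4829, 0.2856, 0.2391]
tool_rot: [0.735, 0.678, 0.0, 0.0]
ft_force: [-0.4, -1.6, 0.0]
grip_width: 0.0853
gripper_force: 0.0
```

Emit:
step_arm --motion '[[[0,0,0,0,0,0],[0,0,0,0,0,0],[0,0,0,0,0,0]]]'

```text
clock: 9.52
tcp_pos: [0.4835, 0.2834, 0.2388]
tool_rot: [0.735, 0.678, -0.0, 0.0]
ft_force: [-0.3, -0.4, -0.0]
grip_width: 0.0853
gripper_force: 0.0
```

```bash
python3 look.py w4; python3 - <<'E'
from rig import viewer
import cv2,numpy as np
s=viewer.capture('scene')[:,:,::-1]; cv2.imwrite('pics/s4.png',s)
t=viewer.capture('top')[:,:,::-1]; cv2.imwrite('pics/t4.png',t)
a=cv2.imread('pics/w4.png')[0:400,100:540]
C=np.zeros((600,800,3),np.uint8);C[:400,:440]=a
C[:360,440:800]=cv2.resize(s[190:280,225:315],(360,360),interpolation=2)
C[400:600,:400]=cv2.resize(t[265:315,330:430],(400,200),interpolation=2)
cv2.imwrite('pics/c6.png',C)
E
```

```text
clock 9.5167
tcp_pos [0.4835 0.2834 0.2388]
joint_positions [ 3.1490e-01  1.1590e-01  1.6290e+00 -6.0000e-04  1.3969e+00  3.9650e-01]
ft_force [-0.332  -0.3521 -0.0113]
grip_width 0.0853
[[ 8.140e-02  9.967e-01 -0.000e+00]
 [ 9.967e-01 -8.140e-02 -6.000e-04]
 [-6.000e-04  0.000e+00 -1.000e+00]]
```

View pics/c6.png

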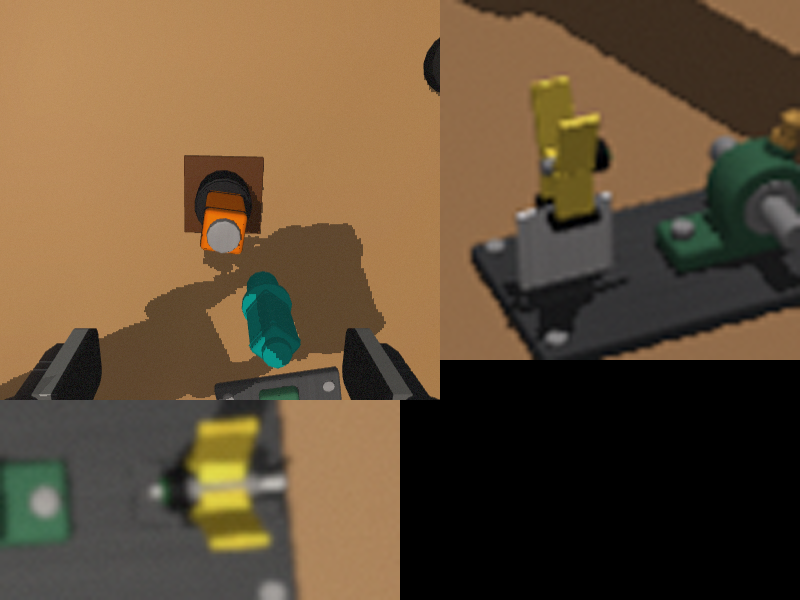

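The clip stands upright on the middle of the plate. The gun's cap is at (324,236) in the full wrist image. I measure it numerically.

```bash
python3 - <<'E'
from h import *
from rig import viewer
import json
c=viewer.get_calibration("wrist");s=json.load(open("pics/w4.json"));i=cv2.imread("pics/w4.png").astype(int)
Rm=R.from_quat(s['tool_rot']).as_matrix();p=np.array(s['tcp_pos'])
B,G,Rr=i[...,0],i[...,1],i[...,2]
for th in(120,150,180,200):
    m=((Rr>th)&(Rr>2*G)).astype(np.uint8);m[:150]=0;m[300:]=0
    n,l,st,_=cv2.connectedComponentsWithStats(m)
    if n>1:
        k=1+st[1:,4].argmax();pts=np.argwhere(l==k)[:,::-1].astype(np.float32);hull=cv2.convexHull(pts);print(th,st[k],cv2.minAreaRect(hull),cv2.approxPolyDP(hull,3,True).reshape(-1,2).tolist())
g=((abs(Rr-G)<15)&(abs(G-B)<15)&(Rr>100)).astype(np.uint8);g[:200]=0;g[260:]=0;g[:,:290]=0;g[:,360:]=0
q=np.argwhere(g)[:,::-1];n,l,st,ce=cv2.connectedComponentsWithStats(g);k=1+st[1:,4].argmax();print(st[k],ce[k],Rm.T@(back(c,ce[k],.127,s)-p), back(c,ce[k],.127,s))
E
```

```text
120 [301 209  46  45 630] ((323.1368713378906, 231.07583618164062), (42.27928924560547, 41.29008483886719), 8.426968574523926) [[346.0, 216.0], [340.0, 252.0], [301.0, 247.0], [306.0, 209.0]]
150 [301 210  46  44 563] ((323.192138671875, 231.55897521972656), (41.895896911621094, 40.04560852050781), 7.594643592834473) [[345.0, 216.0], [340.0, 252.0], [301.0, 247.0], [306.0, 210.0]]
180 [301 211  45  43 490] ((323.1120910644531, 231.7563934326172), (40.9188346862793, 39.095237731933594), 7.352379322052002) [[345.0, 217.0], [339.0, 252.0], [301.0, 247.0], [306.0, 211.0]]
200 [301 211  44  39 367] ((322.7425537109375, 231.64031982421875), (39.66401672363281, 37.98260498046875), 7.431407928466797) [[344.0, 217.0], [342.0, 233.0], [311.0, 249.0], [301.0, 246.0], [307.0, 211.0]]
[307 221  33  32 806] [323.17245658 236.42059553] [0.00204136 0.00180522 0.11184013] [0.4854727  0.28523307 0.127     ]
```

Emit:
step_arm --motion '[[[0.002,0.0018,0,0,0,0.12],[0,0,0.02,0,0,0],[0,0,0.03,0,0,0],[0,0,0.03,0,0,0],[0,0,0.03,0,0,0],[0,0,0.03,0,0,0],[0,0,0.015,0,0,0],[0,0,0.008,0,0,0],[0,0,0,0,0,0],[0,0,0,0,0,0]]]'

```text
clock: 10.5
tcp_pos: [0.4863, 0.2851, 0.0767]
tool_rot: [0.775, 0.632, 0.0, 0.0]
ft_force: [-0.4, -0.3, 0.8]
grip_width: 0.085
gripper_force: 0.0
```

Emit:
step_arm --motion '[[[0,0,0,0,0,0],[0,0,0,0,0,0],[0,0,0,0,0,0],[0,0,0,0,0,0],[0,0,0,0,0,0],[0,0,0,0,0,0],[0,0,0,0,0,0],[0,0,0,0,0,0]]]' --claw 0

```text
clock: 11.17
tcp_pos: [0.4857, 0.2857, 0.0766]
tool_rot: [0.775, 0.632, 0.0, 0.0]
ft_force: [-2.2, -0.9, 5.9]
grip_width: 0.0272
gripper_force: 59.3
```

Emit:
step_arm --motion '[[[0,0,-0.01,0,0,0],[0,0,-0.02,0,0,0],[0,0,-0.02,0,0,0],[0,0,-0.025,0,0,0],[0,0,-0.025,0,0,0],[0,0,-0.025,0,0,-0.094],[0,0,-0.02,0,0,-0.094],[0,0,0,0,0,-0.095],[0,0,0,0,0,0]]]'

```text
clock: 11.92
tcp_pos: [0.4859, 0.2856, 0.2222]
tool_rot: [0.677, 0.736, 0.001, 0.001]
ft_force: [0.3, -0.3, -5.0]
grip_width: 0.0274
gripper_force: 60.8
```

Emit:
step_arm --motion '[[[-0.0145,0.0016,0,0,0,0],[-0.025,0.0028,0,0,0,0],[-0.025,0.0028,0,0,0,0],[-0.025,0.0028,0,0,0,0],[-0.025,0.0028,0,0,0,0],[-0.025,0.0028,0,0,0,0],[-0.025,0.0028,0,0,0,0],[-0.025,0.0028,0,0,0,0],[-0.013,0.0015,0,0,0,0]]]'

```text
clock: 12.67
tcp_pos: [0.5237, 0.083, 0.2192]
tool_rot: [0.68, 0.734, -0.001, -0.001]
ft_force: [0.1, 0.4, -3.3]
grip_width: 0.0271
gripper_force: 60.5
```

Emit:
step_arm --motion '[[[0,0,0,0,-0.1,0],[0,0,0,0,-0.1,0],[0,0,0,0,-0.1,0],[0,0,0,0,-0.1,0],[0,0,0,0,-0.05,0],[0,0,0,0,0,0],[0,0,0,0,0,0],[0,0,0,0,0,0]]]'

```text
clock: 13.33
tcp_pos: [0.5242, 0.0854, 0.2205]
tool_rot: [0.661, 0.716, -0.151, 0.163]
ft_force: [0.1, 0.1, -3.6]
grip_width: 0.027
gripper_force: 60.5
```

```bash
python3 look.py w5; python3 - <<'E'
from h import *
from rig import robot
s=robot.state();Rm=R.from_quat(s['tool_rot']).as_matrix()
Rz=R.from_euler('z',.0815);n=Rz.apply([0,np.sin(.45),np.cos(.45)]);f=np.array([.5287,.0356,.077])
T=f+n*(.045+.0706);print(T,"shift",Rm.T@(T-s['tcp_pos']),"n in tool",Rm.T@n)
E
```

```text
clock 13.3333
tcp_pos [0.5242 0.0854 0.2205]
joint_positions [ 0.1837  0.1486  1.6909 -0.4552  1.3741  0.2105]
ft_force [ 0.0875  0.1313 -3.6136]
grip_width 0.027
[[-7.210e-02  9.968e-01  3.410e-02]
 [ 8.982e-01  7.980e-02 -4.322e-01]
 [-4.335e-01 -5.000e-04 -9.011e-01]]
[0.52460655 0.08571512 0.18109169] shift [0.01783576 0.00013687 0.03560549] n in tool [ 1.31408502e-03 -5.95374623e-04 -9.99998959e-01]
```

Emit:
step_arm --motion '[[[0.006,0,0.012,0,0,0],[0.006,0,0.012,0,0,0],[0.006,0,0.0115,0,0,0],[0,0,0,0,0,0],[0,0,0,0,0,0],[0,0,0,0,0,0]]]'

```text
clock: 13.88
tcp_pos: [0.5244, 0.0861, 0.181]
tool_rot: [0.661, 0.717, -0.151, 0.164]
ft_force: [0.2, 0.2, -3.8]
grip_width: 0.027
gripper_force: 60.3
```

```bash
python3 look.py w6; python3 - <<'E'
from h import *
from rig import viewer,robot
import json
S=viewer.capture('scene')[:,:,::-1]; cv2.imwrite('pics/s6.png',S)
t=viewer.capture('top')[:,:,::-1]; cv2.imwrite('pics/t6.png',t)
st=json.load(open("pics/w6.json"));c=viewer.get_calibration("wrist")
Rm=R.from_quat(st['tool_rot']).as_matrix();p=np.array(st['tcp_pos'])
print("tool pts px: TCP,flange,mouth",proj(c,[p,p+Rm@[0,0,.0306],p+Rm@[0,0,.0706]],st).round(1))
f=np.array([.5287,.0356,.077]);n=R.from_euler('z',.0815).apply([0,np.sin(.45),np.cos(.45)])
N=[f,f+.0165*n,f+.022*n];print("nipple wrist",proj(c,N,st).round(1))
cs=viewer.get_calibration("scene");print("scene mouth/cap",proj(cs,[p+Rm@[0,0,.0706],p-Rm@[0,0,.05]]).round(1),"nip",proj(cs,N).round(1))
a=cv2.imread('pics/w6.png')
C=np.zeros((600,800,3),np.uint8);C[:,:400]=cv2.resize(a[120:390,230:410],(400,600),interpolation=2)
C[:,400:]=cv2.resize(S[150:270,270:350],(400,600),interpolation=2)
cv2.imwrite('pics/c7.png',C)
E
```

```text
clock 13.8833
tcp_pos [0.5244 0.0861 0.181 ]
joint_positions [ 0.1858  0.1907  1.7257 -0.4649  1.3058  0.247 ]
ft_force [ 0.1902  0.2014 -3.7537]
grip_width 0.027
[[-7.290e-02  9.967e-01  3.490e-02]
 [ 8.974e-01  8.080e-02 -4.337e-01]
 [-4.351e-01 -3.000e-04 -9.004e-01]]
tool pts px: TCP,flange,mouth [[319.4 333.7]
 [319.8 297.9]
 [320.1 264.8]]
nipple wrist [[320.7 239.2]
 [320.6 247.8]
 [320.6 250.9]]
scene mouth/cap [[317.8 210. ]
 [338.9 166.7]] nip [[310.1 225.6]
 [312.9 219.9]
 [313.8 218. ]]
```

View pics/c7.png

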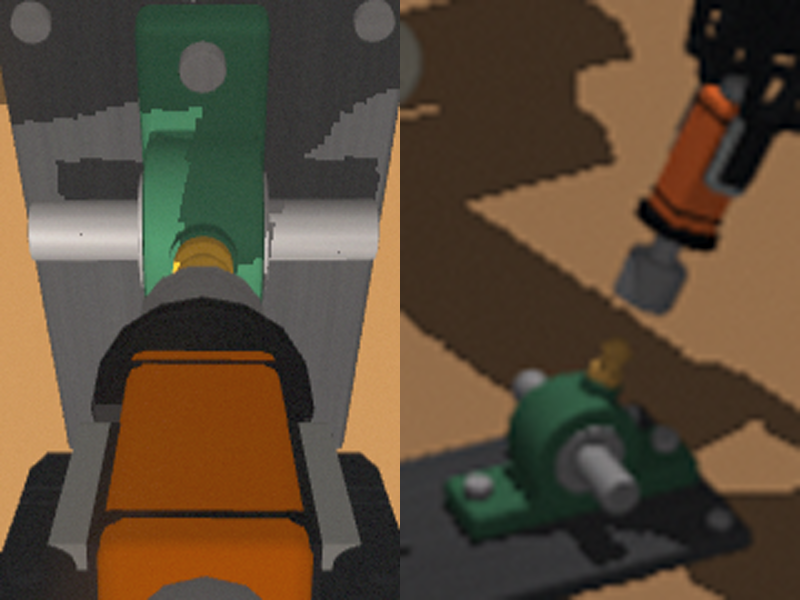

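The wrist view shows the nipple foot centred at u≈322 and the coupler at u≈321, so they line up laterally. In the scene view the gun's axis passes through the nipple top at about (313,219). One numeric check remains along the lean direction.

```bash
python3 - <<'E'
from h import *
from rig import viewer
import json
st=json.load(open("pics/w6.json"));c=viewer.get_calibration("wrist")
Rz=R.from_euler('z',.0815);A=(Rz*R.from_euler('x',-.45)).as_matrix();f=np.array([.5287,.0356,.077])
i=cv2.imread("pics/w6.png").astype(int);B,G,Rr=i[...,0],i[...,1],i[...,2]
m=(Rr>1.25*G)&(G>1.6*B)&(Rr>50);q=np.argwhere(m[215:262,290:352])+[215,290]
print("yellow v",q[:,0].min(),"u",q[:,1].min(),q[:,1].max(),len(q),[(v,q[q[:,0]==v,1].min(),q[q[:,0]==v,1].max()) for v in range(q[:,0].min(),q[:,0].max()+1,2)])
a=np.linspace(0,2*np.pi,90)
for z,r in((0,8.5),(6,8.5),(15.5,8),(17.5,8)):
    P=np.c_[r*np.cos(a),r*np.sin(a),0*a+z]/1000@A.T+f;u=proj(c,P,st);print(z,"v",u[:,1].min().round(1),u[:,1].max().round(1),"u",u[:,0].min().round(1),u[:,0].max().round(1))
# coupler/flange front edges at +x
p=np.array(st['tcp_pos']);Rm=R.from_quat(st['tool_rot']).as_matrix()
for z,r in((.0306,22),(.0706,15.5)):
    P=p+np.c_[r*np.cos(a)/1000,r*np.sin(a)/1000,0*a+z]@Rm.T;u=proj(c,P,st);print("gun",z,"v",u[:,1].min().round(1),"u",u[:,0].min().round(1),u[:,0].max().round(1))
E
```

```text
yellow v 227 u 308 334 288 [(227, np.int64(316), np.int64(325)), (229, np.int64(313), np.int64(329)), (231, np.int64(311), np.int64(331)), (233, np.int64(310), np.int64(332)), (235, np.int64(309), np.int64(333)), (237, np.int64(309), np.int64(333)), (239, np.int64(310), np.int64(333)), (241, np.int64(309), np.int64(334))]
0 v 226.3 251.8 u 307.3 334.1
6 v 229.1 255.1 u 306.9 334.4
15.5 v 234.5 259.7 u 307.2 334.0
17.5 v 235.5 260.9 u 307.1 334.1
gun 0.0306 v 251.2 u 270.2 369.4
gun 0.0706 v 237.1 u 291.0 349.2
```

```bash
python3 - <<'E'
import cv2
i=cv2.imread("pics/w6.png")
for u in(316,321,326): print(u,[(v,i[v,u].tolist()) for v in range(232,264)])
for v in (246,250): print(v,[(u,i[v,u].tolist()) for u in list(range(288,300))+list(range(342,356))])
E
```

```text
316 [(232, [39, 106, 141]), (233, [44, 106, 144]), (234, [44, 111, 147]), (235, [36, 90, 120]), (236, [40, 94, 127]), (237, [39, 102, 136]), (238, [37, 103, 137]), (239, [52, 98, 124]), (240, [76, 86, 92]), (241, [81, 82, 85]), (242, [79, 83, 83]), (243, [80, 84, 86]), (244, [80, 80, 85]), (245, [81, 80, 84]), (246, [80, 84, 85]), (247, [84, 87, 89]), (248, [79, 83, 85]), (249, [80, 81, 85]), (250, [84, 88, 91]), (251, [78, 84, 84]), (252, [80, 83, 82]), (253, [82, 85, 87]), (254, [46, 49, 50]), (255, [27, 31, 28]), (256, [29, 22, 27]), (257, [27, 25, 32]), (258, [32, 33, 32]), (259, [32, 33, 33]), (260, [32, 30, 32]), (261, [28, 33, 31]), (262, [32, 34, 32]), (263, [28, 28, 26])]
321 [(232, [40, 106, 143]), (233, [37, 101, 137]), (234, [37, 89, 119]), (235, [38, 98, 130]), (236, [36, 105, 139]), (237, [42, 106, 142]), (238, [40, 106, 143]), (239, [52, 100, 128]), (240, [78, 87, 95]), (241, [82, 83, 87]), (242, [80, 83, 84]), (243, [81, 82, 84]), (244, [81, 82, 87]), (245, [79, 83, 88]), (246, [80, 82, 87]), (247, [80, 83, 85]), (248, [79, 80, 82]), (249, [82, 87, 86]), (250, [83, 85
[... 1409 characters left out ...]
, 91, 96]), (350, [89, 89, 91]), (351, [94, 94, 98]), (352, [89, 91, 92]), (353, [92, 95, 96]), (354, [90, 92, 94]), (355, [89, 89, 93])]
250 [(288, [92, 93, 94]), (289, [89, 92, 90]), (290, [90, 91, 94]), (291, [96, 97, 97]), (292, [90, 92, 93]), (293, [90, 92, 94]), (294, [82, 87, 82]), (295, [67, 90, 54]), (296, [100, 136, 79]), (297, [102, 141, 77]), (298, [81, 101, 78]), (299, [81, 84, 85]), (342, [81, 84, 86]), (343, [86, 104, 81]), (344, [99, 138, 76]), (345, [100, 138, 77]), (346, [96, 136, 74]), (347, [74, 105, 58]), (348, [75, 81, 71]), (349, [97, 96, 100]), (350, [89, 92, 91]), (351, [89, 90, 94]), (352, [90, 90, 94]), (353, [91, 91, 92]), (354, [90, 94, 95]), (355, [88, 92, 95])]
```

Emit:
step_arm --motion '[[[0.0008,0,0.004,0,0,0],[0,0,0.004,0,0,0],[0,0,0.004,0,0,0],[0,0,0.004,0,0,0],[0,0,0.004,0,0,0],[0,0,0.002,0,0,0],[0,0,0,0,0,0],[0,0,0,0,0,0]]]'

```text
clock: 14.7
tcp_pos: [0.5251, 0.0773, 0.1608]
tool_rot: [0.661, 0.717, -0.151, 0.164]
ft_force: [0.3, -0.2, -4.1]
grip_width: 0.0276
gripper_force: 60.5
```

Emit:
step_arm --motion '[[[0,0,0.002,0,0,0],[0,0,0.002,0,0,0],[0,0,0.002,0,0,0],[0,0,0,0,0,0],[0,0,0,0,0,0]]]'

```text
clock: 15.12
tcp_pos: [0.5252, 0.0748, 0.1554]
tool_rot: [0.661, 0.717, -0.151, 0.164]
ft_force: [-0.1, 0.8, -4.5]
grip_width: 0.0275
gripper_force: 60.5
```

Emit:
step_arm --motion '[[[0,0,0.002,0,0,0],[0,0,0.002,0,0,0],[0,0,0,0,0,0],[0,0,0,0,0,0]]]'

```text
clock: 15.45
tcp_pos: [0.5255, 0.0731, 0.1523]
tool_rot: [0.661, 0.717, -0.151, 0.164]
ft_force: [-1.5, 0.9, -1.1]
grip_width: 0.0271
gripper_force: 61.2
```

Emit:
step_arm --motion '[[[0,0,0.002,0,0,0],[0,0,0.002,0,0,0],[0,0,0,0,0,0],[0,0,0,0,0,0]]]'

```text
clock: 15.78
tcp_pos: [0.5255, 0.0711, 0.1473]
tool_rot: [0.661, 0.717, -0.151, 0.164]
ft_force: [2.5, -1.5, -7.4]
grip_width: 0.0275
gripper_force: 60.1
```

```bash
cat > f.py <<'E'
from h import *
from rig import robot
s=robot.state();n=R.from_euler('z',.0815).apply([0,np.sin(.45),np.cos(.45)]);f=np.array([.5287,.0356,.077])
Rm=R.from_quat(s['tool_rot']).as_matrix();d=s['tcp_pos']-f
print("along",d@n-.0706,"lateral tool",(Rm.T@(d-(d@n)*n))[:2].round(4),"push",s['ft_force']@n+3.3,"Ftool",(Rm.T@(s['ft_force']+[0,0,3.75])).round(2),"n in tool",(Rm.T@n).round(4),"M",(Rm.T@s['moment']).round(3))
E
python3 f.py
```

```text
along 0.008186841902449282 lateral tool [ 0.0015 -0.0003] push -4.069948400512542 Ftool [0.09 2.4  3.99] n in tool [-1.e-04 -4.e-04 -1.e+00] M [-0.432  0.567  0.038]
```

Emit:
step_arm --motion '[[[0,0,0.002,0,0,0],[0,0,0.002,0,0,0],[0,0,0.002,0,0,0],[0,0,0,0,0,0],[0,0,0,0,0,0]]]'

```text
clock: 16.2
tcp_pos: [0.5265, 0.0694, 0.1447]
tool_rot: [0.661, 0.716, -0.15, 0.165]
ft_force: [-2.9, 4.3, 3.8]
grip_width: 0.0273
gripper_force: 61.7
```

```bash
python3 f.py
```

```text
along 0.005044283835561256 lateral tool [0.001  0.0005] push 8.64382122282165 Ftool [ 0.8  -2.55 -8.72] n in tool [ 3.0e-04  1.4e-03 -1.0e+00] M [ 0.503  0.588 -0.009]
```

Emit:
step_arm --motion '[[[0,0,0.002,0,0,0],[0,0,0.002,0,0,0],[0,0,0,0,0,0],[0,0,0,0,0,0]]]'

```text
clock: 16.53
tcp_pos: [0.5267, 0.068, 0.142]
tool_rot: [0.661, 0.716, -0.15, 0.165]
ft_force: [-4.8, 7.9, 11.7]
grip_width: 0.0271
gripper_force: 62.7
```

```bash
python3 f.py
```

```text
along 0.002049730892120516 lateral tool [0.001  0.0006] push 17.455804358806834 Ftool [  0.74  -4.09 -17.54] n in tool [ 6.0e-04  1.5e-03 -1.0e+00] M [ 1.192  0.667 -0.01 ]
```

Emit:
step_arm --motion '[[[0,-0.0005,0.002,0,0,0],[0,-0.0005,0.002,0,0,0],[0,0,0,0,0,0],[0,0,0,0,0,0]]]'

```text
clock: 16.87
tcp_pos: [0.5268, 0.0665, 0.1391]
tool_rot: [0.661, 0.716, -0.149, 0.165]
ft_force: [-5.1, 8.6, 12.6]
grip_width: 0.0273
gripper_force: 62.8
```

```bash
python3 f.py
```

```text
along -0.0012445045626718887 lateral tool [0.0009 0.0007] push 18.530811504461376 Ftool [  0.94  -4.28 -18.62] n in tool [ 9.0e-04  4.2e-03 -1.0e+00] M [0.754 0.737 0.042]
```

Emit:
step_arm --motion '[[[0,0,0.002,0,0,0],[0,0,0.002,0,0,0],[0,0,0,0,0,0],[0,0,0,0,0,0]]]'

```text
clock: 17.2
tcp_pos: [0.527, 0.0649, 0.1356]
tool_rot: [0.661, 0.716, -0.149, 0.165]
ft_force: [-5.4, 9.4, 13.0]
grip_width: 0.0274
gripper_force: 63.1
```

```bash
python3 f.py
```

```text
along -0.005056063985424006 lateral tool [0.0009 0.0007] push 19.31761483858884 Ftool [  1.57  -4.56 -19.41] n in tool [ 0.001   0.0042 -1.    ] M [ 0.886  0.712 -0.018]
```

Emit:
step_arm --motion '[[[0,0,0.0015,0,0,0],[0,0,0.0015,0,0,0],[0,0,0,0,0,0],[0,0,0,0,0,0]]]'

```text
clock: 17.53
tcp_pos: [0.5271, 0.0637, 0.1331]
tool_rot: [0.661, 0.716, -0.149, 0.165]
ft_force: [-4.8, 9.3, 14.3]
grip_width: 0.0272
gripper_force: 63.3
```

```bash
python3 f.py; python3 look.py w7|head -1; python3 - <<'E'
import cv2,numpy as np
from rig import viewer
cv2.imwrite('pics/s7.png',viewer.capture('scene')[:,:,::-1])
a,b=[cv2.imread(f"pics/{n}.png") for n in("w6","w7")]
for u in(316,326): print(u,[(v,b[v,u].tolist()) for v in range(226,262,1)])
A=cv2.cvtColor(a,6)[262:420,275:368];Bg=cv2.cvtColor(b,6)
r=cv2.matchTemplate(Bg[250:432,263:380],A,5);print("gun-in-hand shift px",np.array(cv2.minMaxLoc(r)[3])-[12,12],r.max())
E
```

```text
along -0.007865903134612856 lateral tool [0.0009 0.0007] push 20.351049585560574 Ftool [  0.89  -3.94 -20.44] n in tool [ 0.001   0.0042 -1.    ] M [ 1.035  0.763 -0.01 ]
clock 17.5333
316 [(226, [67, 88, 54]), (227, [64, 88, 52]), (228, [65, 87, 50]), (229, [63, 89, 49]), (230, [69, 91, 55]), (231, [69, 91, 54]), (232, [70, 94, 55]), (233, [67, 91, 52]), (234, [66, 90, 53]), (235, [69, 94, 57]), (236, [69, 91, 56]), (237, [68, 89, 54]), (238, [67, 89, 49]), (239, [68, 94, 54]), (240, [69, 90, 58]), (241, [70, 91, 54]), (242, [69, 89, 53]), (243, [73, 94, 58]), (244, [71, 95, 57]), (245, [71, 93, 57]), (246, [73, 95, 58]), (247, [69, 91, 62]), (248, [86, 89, 92]), (249, [89, 92, 92]), (250, [85, 86, 88]), (251, [86, 85, 88]), (252, [85, 87, 88]), (253, [86, 88, 92]), (254, [48, 53, 51]), (255, [34, 34, 37]), (256, [13, 27, 22]), (257, [30, 30, 34]), (258, [24, 27, 26]), (259, [37, 34, 34]), (260, [34, 36, 36]), (261, [35, 29, 33])]
326 [(226, [65, 90, 54]), (227, [65, 88, 50]), (228, [69, 92, 55]), (229, [67, 88, 52]), (230, [67, 90, 51]), (231, [69, 91, 56]), (232, [68, 88, 51]), (233, [69, 92, 56]), (234, [69, 92, 55]), (235, [70, 94, 57]), (236, [65, 89, 51]), (237, [69, 94, 55]), (238, [69, 93, 56]), (239, [66, 91, 54]), (240, [67, 92, 53]), (241, [67, 91, 50]), (242, [72, 94, 55]), (243, [70, 93, 55]), (244, [75, 96, 56]), (245, [71, 92, 54]), (246, [70, 93, 56]), (247, [72, 92, 63]), (248, [87, 92, 87]), (249, [92, 92, 93]), (250, [84, 87, 87]), (251, [82, 81, 88]), (252, [84, 88, 92]), (253, [89, 90, 92]), (254, [51, 56, 55]), (255, [29, 33, 32]), (256, [30, 29, 31]), (257, [29, 27, 29]), (258, [25, 29, 30]), (259, [37, 36, 36]), (260, [32, 31, 35]), (261, [35, 32, 34])]
gun-in-hand shift px [0 0] 0.96630824
```

Emit:
step_arm --motion '[[[0,0,0,0,0,0],[0,0,0,0,0,0],[0,0,0,0,0,0],[0,0,0,0,0,0],[0,0,0,0,0,0],[0,0,0,0,0,0]]]'

```text
clock: 18.13
tcp_pos: [0.5271, 0.0637, 0.1331]
tool_rot: [0.661, 0.716, -0.149, 0.165]
ft_force: [-5.4, 9.8, 14.7]
grip_width: 0.0271
gripper_force: 63.3
```

```bash
python3 f.py; python3 - <<'E'
from h import *
from rig import viewer
import json
a,b=[cv2.imread(f"pics/{n}.png").astype(int) for n in("s6","s7")]
Y=lambda i:np.argwhere((i[205:255,240:285,2]>1.5*i[205:255,240:285,0]+30)&(i[205:255,240:285,1]>1.6*i[205:255,240:285,0]))
print("clip yellow before/after",len(Y(a)),Y(a).mean(0),len(Y(b)),Y(b).mean(0))
c=viewer.get_calibration("wrist");st=json.load(open("pics/w7.json"));p=np.array(st['tcp_pos']);Rm=R.from_quat(st['tool_rot']).as_matrix();t=np.linspace(0,6.28,90)
for x,k in((0,.0306),(-.0012,.0306),(0,.0281)):
  for z in(40,34,32,30,28,26): print(x,k,z,proj(c,p+np.c_[.0155*np.cos(t)+x,.0155*np.sin(t),0*t+k+z/1000]@Rm.T,st)[:,1].min().round(1),end='; ')
E
```

```text
along -0.007809855660095108 lateral tool [0.0009 0.0007] push 20.97145877738794 Ftool [  1.13  -4.52 -21.07] n in tool [ 0.001   0.0042 -1.    ] M [0.968 0.726 0.035]
clip yellow before/after 443 [21.06546275 15.751693  ] 441 [20.97732426 15.75056689]
0 0.0306 40 237.1; 0 0.0306 34 240.7; 0 0.0306 32 241.9; 0 0.0306 30 243.2; 0 0.0306 28 244.5; 0 0.0306 26 245.8; -0.0012 0.0306 40 239.3; -0.0012 0.0306 34 242.9; -0.0012 0.0306 32 244.2; -0.0012 0.0306 30 245.5; -0.0012 0.0306 28 246.8; -0.0012 0.0306 26 248.1; 0 0.0281 40 238.5; 0 0.0281 34 242.2; 0 0.0281 32 243.5; 0 0.0281 30 244.8; 0 0.0281 28 246.1; 0 0.0281 26 247.5;
```

```bash
python3 -c "
from rig import job;print(job.close_job())"
```

```text
the job is handed in; nothing more can be done
None
```

The job is handed in: the clip grips the middle of the plate upright, and the gun is snapped onto the nipple and held with its nose pushed in about 12–13 mm (estimated from the last wrist image and the push force); no verdict came back.

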